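# Scan a sample tube in the code reader and rack it

## Task

Take the sample tube out of the white tray and lay it in the sloping groove of the code reader, cap end uppermost and its foot down against the reader's window, and let go of it for a good second so that the code on its foot is read. Then take it again and stand it upright, cap up, all the way down in the one empty socket of the wooden rack. Set it in rather than dropping it, and leave the dropper bottle, the pinned beetle and the other things on the desk where they are.

Things in the scene. Friction and masses are not known exactly. Their poses are not given: they have to be found in the camera images.
- tube: The sample tube: frosted plastic, knurled grey screw cap, paper label, 150 mm long, 60 to 130 g, the same all round. Origin: centre of its flat foot. x axis: along the tube, foot to cap; body 30 mm in diameter from 0 to 126 mm, cap 36 mm in diameter from 126 to 150 mm. It starts lying level in the white tray on two notched foam bars, its axis 28 mm above the desk.
- tray: Open white card tray, 147 x 182 mm, 45 mm high, 2 mm walls, fixed. Origin: centre of its underside; y axis: its long side. The tube lies along y over its middle, cap towards -y. Two dark foam bars lie across it, 35 mm high, each with three notches about 34 mm wide; the tube lies in the middle ones.
- cradle: Sloping groove of the code reader. Origin: centre of the window on the black reading head, 45 mm above the desk: the centre of the tube's foot belongs here. x: along the groove, rising at 45 degrees, the tube's axis lies on it, cap uppermost. y: level, across the groove. z: square out of the groove, upward at 45 degrees, leaning over the reading head. A tube does not surely slide down by itself.
- rack: Wooden rack, a block 64 mm (x) by 192 mm (y), 70 mm high, fixed. Origin: centre of its underside. Three sockets in a row along y, 62 mm apart, 34 mm wide, 58 mm deep, flat floor. The middle one and the one towards -y hold tubes like the one to be racked (fixed, tops 162 mm above the desk); the one at the +y end is empty.
- socket (a point): Centre of the floor of the rack's empty socket, 12 mm above the desk; the socket's mouth is 58 mm above it. Axes as those of the rack: z up, y along the row away from the other tubes.
- dropper_bottle: Bystander: amber dropper bottle, 33 mm wide, 100 mm high, standing loose behind the reader. Origin: centre of its underside.
- beetle_block: Bystander: small white foam block with a pinned beetle, 39 x 30 x 52 mm, loose. Origin: centre of its underside.
- tube_middle (a point): Point on the tube's axis 65 mm from the foot, midway between the tray's foam bars, which hold the tube at 20 to 34 mm and at 96 to 110 mm from the foot. Between them it is free all round, its axis 26 mm above the tray's floor. Axes as the tube's.
- reader: The code reader that carries the groove: grey wedge with a black reading head, 166 mm (x) by 76 mm (y), 100 mm high, fixed. Origin: middle of its underside; +x: towards its high end. The reading head, at the low end, is 60 mm wide and stands 25 mm out past the groove's axis (along the cradle's z).
- groove_gap (a point): Point on the groove's axis 68 mm from the window, in the finger gap between the two V-shaped rests. They lie at 1 to 45 and 91 to 105 mm from the window, open towards the cradle's z; their flanks end 19 mm to either side of the axis. In the gap the tube is free, the housing 34 mm below the axis; past 105 mm nothing is near the tube. Axes as the cradle's.

How it is judged (in metres and radians):
On the way:
1. the tube lies in the reader's groove, cap up, its foot within 6 mm of the window, touched by no finger, for one second (x of tube in the frame of cradle below 0.006 m and distance between tube and cradle below 0.008 m and angle between the x axis of tube and the x axis of cradle, either way round below 0.1 rad and angle between tube's own x axis and vertical below 1 rad and linear speed of tube below 0.02 m/s and contact force between the fingers and tube below 0.05 N), for 1 s.
At the end, for the whole second after the job is handed in: The tube stands cap up in the rack's empty socket: its foot within 5 mm of the socket's floor and within 8 mm of its centre, leaning less than 0.12 rad, released and at rest (horizontal distance between tube and socket below 0.008 m and z of tube in the frame of socket below 0.005 m and angle between tube's own x axis and vertical below 0.12 rad and linear speed of tube below 0.02 m/s and contact force between the fingers and tube below 0.05 N); the robot touches nothing.
It fails at once if the tube is dropped (moves faster than 0.5 m/s while no finger touches it) (contact force between the fingers and tube below 0.01 N and linear speed of tube above 0.5 m/s).
It fails at once if the dropper bottle is moved by more than 30 mm or knocked over (distance of dropper_bottle from where it was at the start of the episode above 0.03 m or angle between dropper_bottle's own z axis and vertical above 0.5 rad).
It fails at once if the beetle block is moved by more than 30 mm or knocked over (distance of beetle_block from where it was at the start of the episode above 0.03 m or angle between beetle_block's own z axis and vertical above 0.5 rad).
It also fails if it takes over 64 s, if anything falls off the work surface, if the arm or the gripper's body presses on something with over 40 N, if the wrist force passes 120 N, or if a joint passes its speed limit or range.

## Robot

A 6-joint arm with a two-finger parallel gripper is mounted at the origin on a cart in front of the work surface, level with it; the furniture and walls round the work are solid. World frame = base frame: x ahead of the robot, y to its left, z up, the work surface at z = 0. Lengths are in m, angles in degrees, forces in N, time in s.
With the tool pointing down it reaches from about 0.25 to 0.775 m from the base axis. Payload 8.9 kg.
Tool frame: the origin (TCP) lies midway between the tips of the shut fingers; the grasp point (between the pads) lies tcp_to_grasp behind it (tcp_to_grasp is the distance from the TCP to the grasp point, in m); z points along the fingers, y is the line along which they close (so a half turn about z gives the same grasp; the last joint's range is limited). The gripper opens to 85 mm and grips with 20 to 120 N. Pads are 22 mm wide; open, the fingers measure 114 mm over their backs; the gripper's body (76 mm by 85 mm) begins 54 mm behind the grasp point. The pads swing forward as they close: fully open they stand 13 mm farther back than shut.
Start: joints at [-82.638, 16.656, -8.789, 64.555, 0, 82.019], TCP at [0.139, -0.506, 0.231] pointing down, gripper open.
Joint ranges: [-144.48, 144.48], [-52.06, 99.96], [-74.48, 78.29], [-112.23, 115.85], [-86.99, 84.42], [-180, 180]. Speed limits (degrees/s): [127.2, 127.2, 159.86, 180, 180, 180].

## Interface

Orientations are given as a 3x3 rotation matrix whose columns are the frame's x, y, z axes.
In Python, from cell import state, camera, finish_job, silhouettes, mark_of, tcp_to_grasp gives the robot as it stands.
- The arm moves only by the tool jog_arm, never from a script. Its argument "motion" is a list of rows, each a list of 7 numbers: the turn, a rotation vector about the world's x, y, z normalised to -1 to 1, where 1 is 4 degrees, then the shift along the world's x, y, z normalised to -1 to 1, where 1 is 0.05 m, then the opening, from 0 (shut) to 1 (fully open). A call has 1 to 8 rows; each row shifts and turns the commanded pose from where the row before left it; what a row does not reach is not made up. A row lasts 1/10 s, in which the tool goes at most 50 mm and 8.59 degrees, less where a joint would pass 70% of its speed; a pose out of reach is approached as far as the arm can. A call with a number of a shift or a turn outside -1 to 1 is refused whole. A call with a gripper value outside its range is refused whole. The fingers move at their own pace and stop on an object; "grip_force" is the grip in N (left out, the last holds). Time passes only in rows, so rows that do not move let the fingers close. It gives the time, the measured TCP pose, the force, the opening and the grip force at its end, in the units of the state.
- state(): the state, without advancing time (a new reading comes with each control period).
- camera(name): name is "side" or "top" or "wrist"; returns a dict with "pixels" (480x640x3 uint8, blue, green, red), "range_z" (480x640 float32, m along the optical axis (not along the pixel's ray), 0 where there is no reading), "fov_y" (degrees; the focal length in pixels is half the picture's height over the tangent of half this angle, whatever the lens; pixels are square), "cx", "cy" (the principal point, pixels), "pose" (4x4, takes a point from camera to world coordinates). Camera axes: x right, y up, looking along -z (the intrinsics and any distortion apply to the point x, -y, -z); pixel columns grow to the right and rows downward; lengths in m; the calibration is good to about 2 mm. A picture is of the moment at which its call begins.
- finish_job(): hands the job in; it is judged then, once.
Trained networks look in a picture, given as the dict that the camera call returned (one of the last four; its "shot" number tells which), for a name from the list of things; names that differ only in an ending like _2 or _b are one class to them, and where a whole thing is asked for, a point or a joint stands for the part that bears it (a point fixed in the world has none). Each returns a list of dicts, best first, with "conf" (0 to 1); they miss things now and then, are a little off and sometimes report something else, mostly with a low value. They report only what shows in the picture. A call takes as long as a camera call.
- silhouettes(picture, thing): "region" (480x640 bool, what is visible of it).
- mark_of(picture, thing): "xyz" ([x, y, z] in m, in world coordinates, good to about 4 mm: a listed point, or the origin of a listed thing).
The state is a dict: "time_s": time; "joint_pos": joint angles; "dq": joint speeds; "joint_torque": joint torques, N m; "eef_pos": TCP position; "orientation": TCP orientation; "force": force on the tool from outside, world axes, zero at the start; "moment": the same for the moment, N m; "opening": opening from 0.0 (shut) to 1.0 (fully open); "gripper_force": force on a finger pad.
Only numpy, scipy, OpenCV 4.12 (cv2) and the standard library are available. Lean on these libraries where they do the work, as an engineer would, in place of code of your own. Each camera call takes 0.05 s, during which the arm holds its last target. There are 200 camera calls.

## Working session

There is one attempt and no reset: what is moved stays moved. The work goes in short steps, Python scripts to look and compute and a tool call to move; the robot and the scene stay as the last step left them, time stands still between calls to the robot, and variables do not carry over. Pictures are saved under pics/ and viewed, at most 10 in all, crops included, and the job is handed in when it is done.

Besides the shell and the picture viewer there is one more tool, called after ">>>" by a JSON object that holds its "name" and its "arguments". jog_arm: Moves the arm, as the interface text tells. Its arguments: {"type":"object","properties":{"motion":{"type":"array","items":{"type":"array","items":{"type":"number","minimum":-1,"maximum":1}}},"grip_force":{"type":"number"}},"required":["motion"]}

```bash
mkdir -p pics; cat > h.py <<'E'
import numpy as np, cv2
from cell import *
def cloud(p):
    f=240/np.tan(np.radians(p['fov_y'])/2); r=p['range_z']
    v,u=np.mgrid[0:480,0:640]
    P=np.stack([(u-p['cx'])*r/f,-(v-p['cy'])*r/f,-r],-1)
    return P@p['pose'][:3,:3].T+p['pose'][:3,3]
E
ls; python3 - <<'E'
from h import *
s=state();print(s,tcp_to_grasp)
ims=[]
for n in ['top','side']:
    p=camera(n);ims.append(p['pixels']);print(n,p['fov_y'],p['pose'].round(3).tolist())
    for t in ['tube','tube_middle','tray','cradle','rack','socket','dropper_bottle','beetle_block','groove_gap','reader']:
        print(t,[(np.round(m['xyz'],3).tolist(),round(m['conf'],2)) for m in mark_of(p,t)[:2]])
cv2.imwrite('pics/top.png',ims[0]);cv2.imwrite('pics/side.png',ims[1])
E
```

```text
h.py
pics
{'time_s': 0.0, 'joint_pos': array([-8.26363148e+01,  1.66889426e+01, -8.83067371e+00,  6.45569146e+01,
       -1.95265251e-03,  8.20186666e+01]), 'dq': array([-0.04163986,  0.04928933, -0.06155085,  0.05046023,  0.01961963,
        0.03738052]), 'joint_torque': array([ 5.87190407e-04, -5.37140679e+01,  3.31369185e+01,  1.55726541e-02,
       -2.09413065e-04, -1.55438022e-05]), 'eef_pos': array([ 0.13886525, -0.50583223,  0.23073477]), 'orientation': array([[ 9.64349799e-01,  2.64630729e-01, -2.04994010e-04],
       [ 2.64630765e-01, -9.64348907e-01,  1.32033267e-03],
       [ 1.51714847e-04, -1.32751027e-03, -9.99999107e-01]]), 'force': array([0.63911969, 0.6225148 , 0.52816327]), 'moment': array([-0.01672867,  0.00355962, -0.03543059]), 'gripper_force': 0.0, 'opening': 0.9982682965353495} 0.0187
top 45.32556216696818 [[0.003, 0.99, -0.142, 0.433], [-1.0, 0.003, 0.003, -0.01], [0.003, 0.142, 0.99, 1.279], [0.0, 0.0, 0.0, 1.0]]
tube [([0.516, 0.282, 0.028], 0.56), ([0.706, -0.062, -0.002], 0.31)]
tube_middle [([0.535, 0.22, 0.028], 0.73)]
tray [([0.539, 0.206, -0.0], 0.83)]
[... 207 characters left out ...]
)]
groove_gap [([0.5, -0.044, 0.097], 0.63)]
reader [([0.496, -0.047, -0.0], 0.92)]
side 52.58359049835865 [[0.982, 0.075, -0.171, 0.412], [-0.185, 0.494, -0.85, -0.835], [0.02, 0.866, 0.499, 0.578], [0.0, 0.0, 0.0, 1.0]]
tube [([0.513, 0.279, 0.022], 0.77), ([0.708, -0.062, 0.003], 0.65)]
tube_middle [([0.538, 0.221, 0.032], 0.93)]
tray [([0.544, 0.204, -0.004], 0.57)]
cradle [([0.507, 0.001, 0.045], 0.63)]
rack [([0.548, -0.278, -0.002], 0.85)]
socket [([0.483, -0.28, 0.014], 0.95)]
dropper_bottle [([0.654, 0.088, 0.002], 0.66)]
beetle_block []
groove_gap [([0.496, -0.05, 0.091], 0.75), ([0.543, 0.205, -0.001], 0.45)]
reader [([0.494, -0.046, -0.003], 0.9), ([0.708, -0.062, -0.002], 0.25)]
```

View pics/top.png

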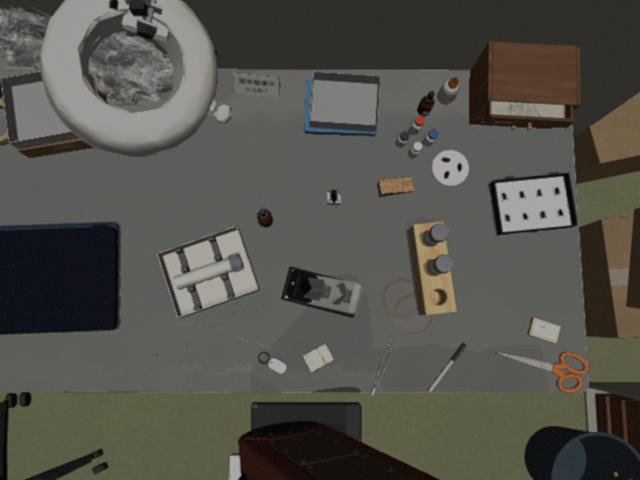

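View pics/side.png

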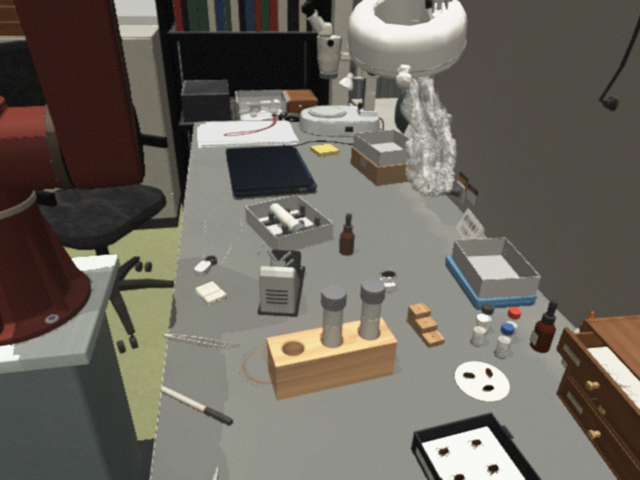

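The two pictures show the tube in the tray, running from its foot at top-view px (175,278) to its cap at (237,262). The reader is at (322,291), with its reading head on the left (+y). The rack's empty socket is at (438,297), on the robot's side. I'll refine the axes from the depth data.

```bash
python3 - <<'E'
from h import *
def rect(P):
    c,s,a=cv2.minAreaRect((P[:,:2]*1000).astype(np.float32)); return np.round(c,1),np.round(s,1),round(a,2)
p=camera('top');q=camera('side')
for n,c in (('top',p),('side',q)):
    C=cloud(c)
    for t in ['tube','rack','reader','tray']:
        for m in silhouettes(c,t)[:3]:
            r=cv2.erode(m['region'].astype(np.uint8),np.ones((2,2)))>0
            P=C[r&(c['range_z']>0)]
            if t=='rack': P=P[abs(P[:,2]-.07)<.006]
            if t=='reader': P=P[P[:,2]>.012]
            if t=='tray': P=P[P[:,2]>.035]
            if len(P)>10: print(n,t,round(m['conf'],2),len(P),*rect(P),P[:,2].min().round(3),P[:,2].max().round(3), P.mean(0).round(4))
C=cloud(p)
# reader heights map
m=silhouettes(p,'reader')[0]['region'];P=C[m]
for u in np.arange(-.13,.05,.01):
    k=P[abs(P[:,1]-u)<.005]
    if len(k):print(round(u,2),k[:,0].min().round(3),k[:,0].max().round(3),np.percentile(k[:,2],[10,50,90]).round(3))
E
```

```text
top tube 0.86 939 [536.7 208.9] [ 32.6 150.4] 20.88 -0.001 0.052 [0.5383 0.2061 0.0398]
top tube 0.38 1039 [497.6 -31.5] [129.7  57. ] 75.49 0.021 0.118 [ 0.5022 -0.0156  0.0596]
top rack 0.65 1823 [ 546.3 -273.7] [190.5  66.3] 6.79 0.064 0.076 [ 0.5357 -0.27    0.0701]
top reader 0.62 2172 [497.6 -36.4] [161.1  72.1] 76.63 0.012 0.118 [ 0.495  -0.0415  0.0649]
top tray 0.78 404 [539.5 209.8] [146.7 182.2] 19.92 0.035 0.052 [0.5339 0.2082 0.0404]
side tube 0.7 428 [542.6 198.1] [ 35.7 159.9] 16.66 0.023 0.047 [0.5373 0.1949 0.0385]
side rack 0.84 2848 [ 545.7 -276.1] [192.8  67. ] 7.4 0.064 0.076 [ 0.5393 -0.2838  0.0691]
side reader 0.71 2035 [494.7 -47.8] [146.7  63.5] 75.82 0.012 0.115 [ 0.4879 -0.0935  0.0614]
side tray 0.79 526 [538.7 208.9] [148.9 189.6] 19.63 0.035 0.047 [0.5403 0.1895 0.0394]
-0.12 0.489 0.51 [0.089 0.091 0.096]
-0.11 0.445 0.512 [0.091 0.097 0.101]
-0.1 0.443 0.514 [0.09  0.097 0.102]
-0.09 0.445 0.517 [0.062 0.095 0.102]
-0.08 0.447 0.526 [0.068 0.094 0.112]
-0.07 0.452 0.529 [0.051 0.071 0.112]
-0.06 0.454 0.533 [0.012 0.058 0.067]
-0.05 0.456 0.533 [0.011 0.053 0.06 ]
-0.04 0.458 0.537 [0.009 0.052 0.069]
-0.03 0.46 0.54 [0.011 0.05  0.069]
-0.02 0.464 0.542 [0.009 0.038 0.061]
-0.01 0.433 0.544 [0.008 0.038 0.053]
-0.0 0.469 0.546 [0.01  0.044 0.052]
0.01 0.471 0.548 [0.01  0.054 0.061]
0.02 0.473 0.55 [0.008 0.057 0.062]
0.03 0.475 0.553 [0.007 0.049 0.056]
0.04 0.478 0.551 [0.004 0.008 0.044]
```

>>> {"name": "jog_arm", "arguments": {"motion": [[0,0,0.98,0.33,0.6,0,1],[0,0,0.98,0.33,0.6,0,1],[0,0,0.98,0.33,0.6,0,1],[0,0,0.98,0.33,0.6,0,1],[0,0,0.98,0.33,0.6,0,1],[0,0,0.98,0.33,0.6,0,1],[0,0,0.98,0.33,0.6,0,1],[0,0,0.98,0.33,0.6,0,1]], "grip_force": 40}}

```text
time_s: 2.45
eef_pos: [0.2714, -0.2651, 0.2315]
orientation: [[0.684, 0.73, 0.0], [0.73, -0.684, -0.0], [-0.0, 0.001, -1.0]]
force: [1.1, -0.7, 0.7]
opening: 1.0
gripper_force: 0.0
```

>>> {"name": "jog_arm", "arguments": {"motion": [[0,0,0.98,0.33,0.6,0,1],[0,0,0.98,0.33,0.6,0,1],[0,0,0.98,0.33,0.6,0,1],[0,0,0.98,0.33,0.6,0,1],[0,0,0.98,0.33,0.6,0,1],[0,0,0.98,0.33,0.6,0,1],[0,0,0.98,0.33,0.6,0,1],[0,0,0.98,0.33,0.6,0,1]]}}

```text
time_s: 3.25
eef_pos: [0.4035, -0.0249, 0.2315]
orientation: [[0.204, 0.979, 0.001], [0.979, -0.204, -0.0], [-0.0, 0.001, -1.0]]
force: [0.7, -0.4, -0.1]
opening: 0.996
gripper_force: 0.0
```

>>> {"name": "jog_arm", "arguments": {"motion": [[0,0,0.98,0.33,0.6,-0.2,1],[0,0,0.98,0.33,0.6,-0.2,1],[0,0,0.98,0.33,0.6,-0.2,1],[0,0,0.98,0.33,0.6,-0.2,1],[0,0,0.98,0.33,0.6,-0.2,1],[0,0,0.98,0.33,0.6,-0.2,1],[0,0,0.98,0.33,0.6,-0.2,1],[0,0,0,0,0,0,1]]}}

```text
time_s: 4.05
eef_pos: [0.5193, 0.1866, 0.1598]
orientation: [[-0.272, 0.962, -0.001], [0.962, 0.272, 0.001], [0.001, -0.0, -1.0]]
force: [-0.4, 0.1, -0.6]
opening: 0.998
gripper_force: 0.0
```

```bash
python3 - <<'E'
from h import *
p=camera('wrist');cv2.imwrite('pics/w1.png',p['pixels']);C=cloud(p)
for t in ['tube','tube_middle','tray']:
    print(t,[(np.round(m['xyz'],4).tolist(),round(m['conf'],2)) for m in mark_of(p,t)[:2]])
for m in silhouettes(p,'tube')[:1]:
    r=m['region']&(p['range_z']>0);P=C[r];P=P[(P[:,2]>.03)&(P[:,2]<.052)]
    print(cv2.minAreaRect((P[:,:2]*1000).astype(np.float32)),np.percentile(P[:,2],[50,99]))
    T=P[P[:,2]>.039]; print(cv2.fitLine((T[:,:2]*1000).astype(np.float32),cv2.DIST_HUBER,0,.01,.01).ravel())
E
```

```text
tube [([0.5107, 0.2805, 0.0297], 0.58), ([0.505, -0.0048, 0.0436], 0.33)]
tube_middle [([0.538, 0.2234, 0.0276], 0.75)]
tray []
((538.2122192382812, 208.73016357421875), (36.19511032104492, 150.0725860595703), 21.035219192504883) [0.04172609 0.04684748]
[ 3.3563492e-01 -9.4199216e-01  5.3781293e+02  2.1350198e+02]
```

View pics/w1.png

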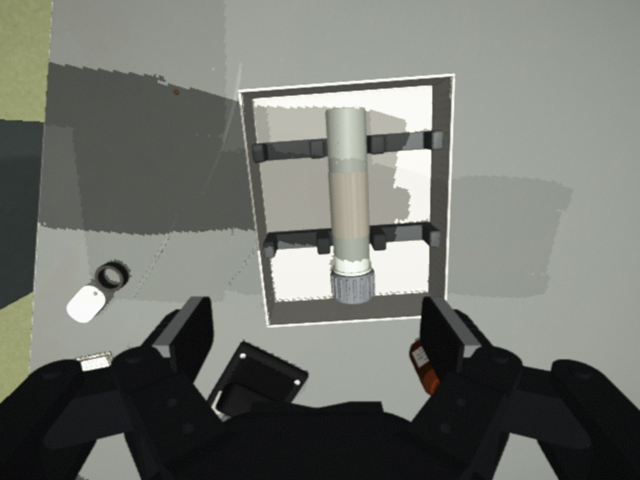

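The wrist view shows the tube from its foot at (346,110) to its cap at (352,285). The gap between the foam bars is at rows 160–225.

>>> {"name": "jog_arm", "arguments": {"motion": [[0,0,0.5,0.16,0.31,0,1],[0,0,0.5,0.17,0.32,0,1],[0,0,0,0,0,-0.5,1],[0,0,0,0,0,-0.5,1],[0,0,0,0,0,-0.5,1],[0,0,0,0,0,-0.5,1],[0,0,0,0,0,-0.5,1],[0,0,0,0,0,-0.5,1]]}}

```text
time_s: 5.1
eef_pos: [0.5351, 0.2143, 0.0111]
orientation: [[-0.332, 0.943, 0.001], [0.943, 0.332, 0.0], [-0.0, 0.001, -1.0]]
force: [0.2, 0.6, 0.0]
opening: 1.006
gripper_force: 0.0
```

>>> {"name": "jog_arm", "arguments": {"motion": [[0,0,0,0,0,-0.04,1],[0,0,0,0,0,0,0.5],[0,0,0,0,0,0,0.2],[0,0,0,0,0,0,0.2],[0,0,0,0,0,0,0.2],[0,0,0,0,0,0,0.2],[0,0,0,0,0,0,0.2],[0,0,0,0,0,0,0.2]]}}

```text
time_s: 5.9
eef_pos: [0.5357, 0.2154, 0.0105]
orientation: [[-0.334, 0.943, 0.002], [0.943, 0.334, 0.0], [-0.0, 0.002, -1.0]]
force: [-0.3, -0.7, 6.7]
opening: 0.338
gripper_force: 38.8
```

>>> {"name": "jog_arm", "arguments": {"motion": [[0,0,0,0,0,0.2,0.2],[0,0,0,0,0,0.4,0.2],[0,0,0,0,0,0.6,0.2],[0,0,0,0,0,0.6,0.2],[0,0,0,0,0,0.6,0.2],[0,0,0,0,0,0.6,0.2],[0,0,0,0,0,0.5,0.2],[0,0,0,0,0,0.3,0.2]]}}

```text
time_s: 6.7
eef_pos: [0.5353, 0.2154, 0.2023]
orientation: [[-0.334, 0.943, 0.002], [0.943, 0.334, 0.001], [-0.0, 0.003, -1.0]]
force: [0.3, -1.1, -1.4]
opening: 0.34
gripper_force: 40.6
```

>>> {"name": "jog_arm", "arguments": {"motion": [[0,0,-0.9,-0.03,-0.2,0,0.2],[0,0,-0.9,-0.03,-0.2,0,0.2],[0,0,-0.9,-0.03,-0.2,0,0.2],[0,0,-0.9,-0.03,-0.2,0,0.2],[0,0,-0.9,-0.03,-0.2,0,0.2],[0,0,-0.9,-0.03,-0.2,0,0.2],[0,0,-0.9,-0.03,-0.2,0,0.2],[0,0,-0.9,-0.03,-0.2,0,0.2]]}}

```text
time_s: 7.5
eef_pos: [0.5225, 0.1348, 0.2]
orientation: [[0.164, 0.986, -0.0], [0.986, -0.164, 0.0], [0.0, -0.0, -1.0]]
force: [0.3, -0.5, -1.0]
opening: 0.337
gripper_force: 40.7
```

>>> {"name": "jog_arm", "arguments": {"motion": [[0,0,-0.9,-0.03,-0.2,0,0.2],[-0.9,0.21,0,-0.03,-0.2,0,0.2],[-0.9,0.21,0,-0.03,-0.2,0,0.2],[-0.9,0.21,0,-0.03,-0.2,0,0.2],[-0.9,0.21,0,-0.03,-0.2,0,0.2],[-0.9,0.21,0,-0.03,-0.2,0,0.2],[-0.9,0.21,0,-0.03,-0.2,0,0.2],[0,0,0,0,0,0,0.2]]}}

```text
time_s: 8.3
eef_pos: [0.5119, 0.0654, 0.1992]
orientation: [[0.205, 0.975, -0.087], [0.902, -0.223, -0.369], [-0.379, -0.003, -0.925]]
force: [0.4, -0.0, -1.5]
opening: 0.338
gripper_force: 40.7
```

>>> {"name": "jog_arm", "arguments": {"motion": [[-0.93,0.21,0,-0.02,-0.24,-0.1,0.2],[-0.93,0.21,0,-0.02,-0.24,-0.1,0.2],[-0.93,0.21,0,-0.02,-0.24,-0.1,0.2],[-0.93,0.21,0,-0.02,-0.24,-0.1,0.2],[-0.93,0.21,0,-0.02,-0.24,-0.1,0.2],[-0.93,0.21,0,-0.02,-0.24,-0.1,0.2],[0,0,0,0,0,0,0.2],[0,0,0,0,0,0,0.2]]}}

```text
time_s: 9.1
eef_pos: [0.5064, -0.0063, 0.1694]
orientation: [[0.158, 0.975, -0.159], [0.69, -0.224, -0.688], [-0.706, -0.001, -0.708]]
force: [-0.1, 0.4, -0.8]
opening: 0.339
gripper_force: 40.7
```

```bash
python3 - <<'E'
from h import *
s=state();print(s['eef_pos'],s['orientation'],s['joint_pos'].round(1))
for n in ['side','top','wrist']:
    p=camera(n);C=cloud(p)
    if n=='side':cv2.imwrite('pics/s2.png',cv2.resize(p['pixels'][190:350,180:400],None,fx=3,fy=3))
    for t in ['tube','tube_middle','cradle','groove_gap']:
        print(n,t,[(np.round(m['xyz'],4).tolist(),round(m['conf'],2)) for m in mark_of(p,t)[:2]])
E
```

```text
[ 0.50640072 -0.00632304  0.16937351] [[ 1.58325009e-01  9.74541461e-01 -1.58751796e-01]
 [ 6.90398470e-01 -2.24206255e-01 -6.87809209e-01]
 [-7.05891737e-01 -7.04597812e-04 -7.08319390e-01]] [ 14.2  37.   -2.2  75.3 -38.9 125.9]
side tube [([0.5185, 0.0539, 0.1292], 0.89), ([0.6541, 0.0891, 0.0017], 0.65)]
side tube_middle [([0.5107, 0.0126, 0.1816], 0.61), ([0.493, -0.0453, -0.0034], 0.58)]
side cradle [([0.5069, -0.0, 0.0446], 0.93)]
side groove_gap [([0.71, -0.065, 0.0002], 0.69), ([0.4965, -0.0506, 0.092], 0.64)]
top tube [([0.519, 0.0503, 0.1353], 0.8)]
top tube_middle [([0.51, 0.0115, 0.1817], 0.68)]
top cradle [([0.5108, 0.0003, 0.0471], 0.78), ([0.5439, -0.2741, -0.0023], 0.37)]
top groove_gap [([0.4976, -0.0454, 0.0933], 0.65)]
wrist tube [([0.5157, 0.053, 0.136], 0.61)]
wrist tube_middle [([0.5097, 0.0115, 0.1752], 0.75), ([0.4986, -0.0464, -0.001], 0.51)]
wrist cradle [([0.5053, -0.001, 0.049], 0.64), ([0.4967, -0.0452, 0.0014], 0.49)]
wrist groove_gap []
```

View pics/s2.png

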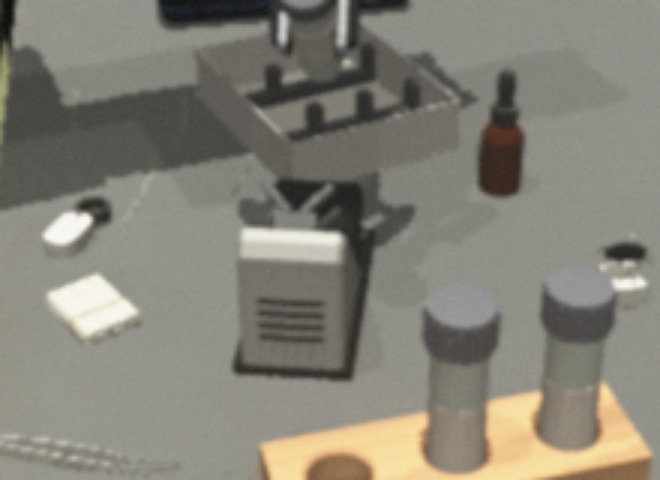

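The side crop shows the V rests at (295,205), clear and empty, and the tube held above them at (320,40). The networks' foot position agrees with mine.

>>> {"name": "jog_arm", "arguments": {"motion": [[0,0,0,-0.042,-0.18,-0.31,0.2],[0,0,0,-0.042,-0.18,-0.31,0.2],[0,0,0,-0.042,-0.18,-0.31,0.2],[0,0,0,-0.042,-0.18,-0.31,0.2],[0,0,0,-0.02,-0.083,-0.085,0.2],[0,0,0,-0.02,-0.083,-0.085,0.2],[0,0,0,-0.02,-0.083,-0.085,0.2],[0,0,0,-0.02,-0.083,-0.085,0.2]]}}

```text
time_s: 10.65
eef_pos: [0.4944, -0.0594, 0.0905]
orientation: [[0.158, 0.975, -0.158], [0.689, -0.224, -0.69], [-0.708, 0.001, -0.707]]
force: [0.5, -0.2, -0.9]
opening: 0.338
gripper_force: 40.7
```

>>> {"name": "jog_arm", "arguments": {"motion": [[0,0,0,-0.007,-0.028,-0.028,0.2],[0,0,0,0,0,0,0.2],[0,0,0,-0.007,-0.028,-0.028,0.2],[0,0,0,0,0,0,0.2]]}}

```text
time_s: 11.05
eef_pos: [0.4934, -0.0622, 0.0875]
orientation: [[0.158, 0.975, -0.158], [0.688, -0.224, -0.69], [-0.708, -0.0, -0.706]]
force: [-0.0, -0.4, -1.0]
opening: 0.338
gripper_force: 40.7
```

```bash
python3 - <<'E'
from h import *
s=state();print(s['eef_pos'],s['force'],s['orientation'])
for n in ['side','top','wrist']:
    p=camera(n);C=cloud(p)
    for t in ['tube','tube_middle','cradle']:
        print(n,t,[(np.round(m['xyz'],4).tolist(),round(m['conf'],2)) for m in mark_of(p,t)[:2]])
E
```

```text
[ 0.49338608 -0.06219068  0.08752124] [-0.04013203 -0.40250967 -1.00882637] [[ 1.58028834e-01  9.74644319e-01 -1.58415082e-01]
 [ 6.88489868e-01 -2.23759800e-01 -6.89864663e-01]
 [-7.07819602e-01 -4.86706541e-05 -7.06393240e-01]]
side tube [([0.5046, -0.0039, 0.0512], 0.73)]
side tube_middle [([0.4996, -0.046, 0.0991], 0.67)]
side cradle []
top tube [([0.5064, -0.0038, 0.051], 0.56)]
top tube_middle [([0.4952, -0.047, 0.0969], 0.56)]
top cradle [([0.507, 0.0013, 0.0475], 0.67)]
wrist tube [([0.5043, -0.001, 0.0554], 0.93)]
wrist tube_middle [([0.4927, -0.043, 0.0968], 0.71)]
wrist cradle [([0.5049, -0.005, 0.0438], 0.69)]
```

>>> {"name": "jog_arm", "arguments": {"motion": [[0,0,0,-0.003,-0.014,-0.014,0.2],[0,0,0,-0.003,-0.014,-0.014,0.2],[0,0,0,0,0,0,0.2]]}}

```text
time_s: 11.95
eef_pos: [0.4929, -0.0632, 0.0863]
orientation: [[0.158, 0.975, -0.158], [0.689, -0.223, -0.69], [-0.708, -0.0, -0.707]]
force: [-1.6, 5.8, 3.3]
opening: 0.338
gripper_force: 41.4
```

>>> {"name": "jog_arm", "arguments": {"motion": [[0,0,0,-0.003,-0.014,-0.014,0.2],[0,0,0,0,0,0,0.2],[0,0,0,0,0,0,0.2]]}}

```text
time_s: 12.25
eef_pos: [0.4929, -0.0634, 0.0861]
orientation: [[0.157, 0.975, -0.158], [0.689, -0.223, -0.689], [-0.707, -0.0, -0.707]]
force: [-2.8, 13.1, 11.8]
opening: 0.334
gripper_force: 42.2
```

>>> {"name": "jog_arm", "arguments": {"motion": [[0,0,0,-0.003,-0.014,-0.014,0.2],[0,0,0,0,0,0,0.2],[0,0,0,0,0,0,0.2]]}}

```text
time_s: 12.55
eef_pos: [0.4927, -0.0636, 0.0857]
orientation: [[0.157, 0.975, -0.157], [0.69, -0.222, -0.689], [-0.707, -0.0, -0.707]]
force: [-5.4, 17.9, 17.4]
opening: 0.338
gripper_force: 43.2
```

>>> {"name": "jog_arm", "arguments": {"motion": [[0,0,0,-0.014,0.026,0.021,0.2],[0,0,0,0,0,0,0.2],[0,0,0,0.006,0.028,-0.028,0.2],[0,0,0,0.006,0.028,-0.028,0.2],[0,0,0,0,0,0,0.2]]}}

```text
time_s: 13.05
eef_pos: [0.4927, -0.061, 0.0829]
orientation: [[0.158, 0.975, -0.159], [0.688, -0.224, -0.69], [-0.708, -0.0, -0.706]]
force: [-0.6, 2.4, 3.8]
opening: 0.337
gripper_force: 41.3
```

>>> {"name": "jog_arm", "arguments": {"motion": [[0,0,0,0.003,0.014,-0.014,0.2],[0,0,0,0.003,0.014,-0.014,0.2],[0,0,0,0,0,0,0.2]]}}

```text
time_s: 13.35
eef_pos: [0.493, -0.0597, 0.0816]
orientation: [[0.158, 0.975, -0.159], [0.688, -0.224, -0.69], [-0.708, 0.0, -0.706]]
force: [-1.1, 1.1, 4.9]
opening: 0.337
gripper_force: 41.3
```

>>> {"name": "jog_arm", "arguments": {"motion": [[0,0,0,0.003,0.014,-0.014,0.2],[0,0,0,0,0,0,0.2],[0,0,0,0,0,0,0.2]]}}

```text
time_s: 13.65
eef_pos: [0.4931, -0.0592, 0.0812]
orientation: [[0.158, 0.975, -0.159], [0.688, -0.224, -0.691], [-0.709, 0.0, -0.706]]
force: [-0.7, 0.5, 6.6]
opening: 0.337
gripper_force: 41.3
```

>>> {"name": "jog_arm", "arguments": {"motion": [[0,0,0,0.003,0.014,-0.014,0.2],[0,0,0,0,0,0,0.2]]}}

```text
time_s: 13.85
eef_pos: [0.4931, -0.0592, 0.0811]
orientation: [[0.158, 0.975, -0.159], [0.686, -0.224, -0.692], [-0.71, 0.0, -0.704]]
force: [-2.3, -2.7, 10.1]
opening: 0.339
gripper_force: 41.4
```

>>> {"name": "jog_arm", "arguments": {"motion": [[0,0,0,0.003,0.014,-0.014,0.2],[0,0,0,0,0,0,0.2]]}}

```text
time_s: 14.05
eef_pos: [0.4931, -0.0592, 0.0811]
orientation: [[0.157, 0.975, -0.159], [0.685, -0.223, -0.693], [-0.711, 0.0, -0.703]]
force: [-4.0, -6.5, 14.6]
opening: 0.334
gripper_force: 41.4
```

>>> {"name": "jog_arm", "arguments": {"motion": [[0,0,0,0.003,0.014,-0.014,0.2],[0,0,0,0,0,0,0.2]]}}

```text
time_s: 14.25
eef_pos: [0.4931, -0.0592, 0.081]
orientation: [[0.157, 0.975, -0.159], [0.684, -0.223, -0.695], [-0.713, 0.0, -0.702]]
force: [-5.2, -10.4, 18.9]
opening: 0.336
gripper_force: 41.5
```

>>> {"name": "jog_arm", "arguments": {"motion": [[0,0,0,-0.006,-0.028,0.028,0.2],[0,0,0,0,0,0,0.2],[0,0,0,0,0,0,0.42],[0,0,0,0,0,0,0.5],[0,0,0,0,0,0,0.7],[0,0,0,0,0,0,1],[0,0,0,0,0,0,1]]}}

```text
time_s: 14.95
eef_pos: [0.4932, -0.058, 0.08]
orientation: [[0.158, 0.975, -0.159], [0.689, -0.224, -0.69], [-0.708, -0.0, -0.706]]
force: [-0.1, 0.4, 0.7]
opening: 0.978
gripper_force: 0.0
```

```bash
python3 - <<'E'
from h import *
s=state();print(s['eef_pos'],s['force'],s['orientation'],s['opening'])
for n in ['side','top','wrist']:
    p=camera(n);C=cloud(p)
    if n=='wrist':cv2.imwrite('pics/w3.png',p['pixels'])
    for t in ['tube','tube_middle','cradle','dropper_bottle']:
        print(n,t,[(np.round(m['xyz'],4).tolist(),round(m['conf'],2)) for m in mark_of(p,t)[:2]])
E
```

```text
[ 0.49320144 -0.05803905  0.07999654] [-0.06230115  0.38596227  0.65780683] [[ 1.57825086e-01  9.74639027e-01 -1.58650587e-01]
 [ 6.88510319e-01 -2.23782568e-01 -6.89836867e-01]
 [-7.07845168e-01 -3.59003573e-04 -7.06367531e-01]] 0.977973030856724
side tube [([0.5039, 0.0012, 0.0394], 0.8)]
side tube_middle [([0.4975, -0.0419, 0.0903], 0.87)]
side cradle [([0.5075, -0.0003, 0.0447], 0.94)]
side dropper_bottle [([0.6545, 0.0887, -0.0008], 0.89)]
top tube [([0.504, 0.0009, 0.0436], 0.84)]
top tube_middle [([0.4949, -0.043, 0.0914], 0.93)]
top cradle [([0.5077, 0.0012, 0.0478], 0.72)]
top dropper_bottle [([0.5091, 0.0005, 0.0421], 0.65), ([0.6549, 0.0912, -0.0031], 0.54)]
wrist tube [([0.5039, 0.001, 0.0469], 0.95)]
wrist tube_middle [([0.495, -0.0417, 0.0928], 0.63)]
wrist cradle [([0.5075, -0.0057, 0.0421], 0.92)]
wrist dropper_bottle []
```

View pics/w3.png

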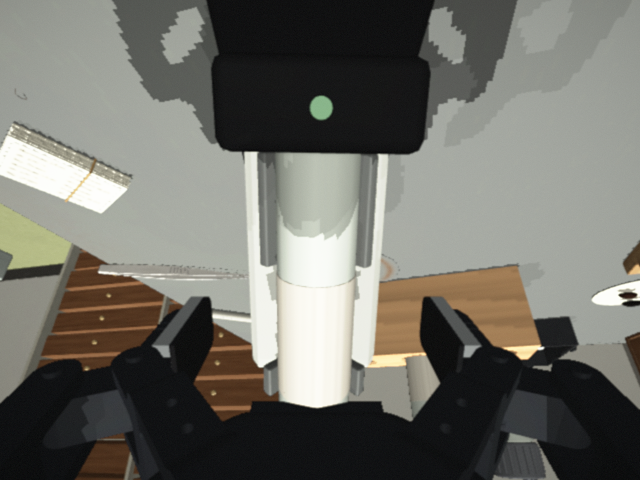

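The wrist view shows the tube lying in the V rests at (318,250), with its foot against the head at row 155, the lamp lit green and the fingers clear on both sides. I'll wait out the read time, then retract and swing over to take it by the cap.

>>> {"name": "jog_arm", "arguments": {"motion": [[0,0,0,0,0,0,1],[0,0,0,0,0,0,1],[0,0,0,0,0,0,1],[0,0,0,0,0,0,1],[0,0,0,0,0,0,1],[0,0,0,0,0,0,1],[0,0,0,0.02,0.09,0.09,1],[0,0,0,0.04,0.19,0.19,1]]}}

```text
time_s: 16.5
eef_pos: [0.4957, -0.0442, 0.0942]
orientation: [[0.158, 0.974, -0.16], [0.688, -0.225, -0.69], [-0.708, -0.001, -0.706]]
force: [-0.1, 0.7, -0.8]
opening: 1.001
gripper_force: 0.0
```

>>> {"name": "jog_arm", "arguments": {"motion": [[0,0,0,0.04,0.19,0.19,1],[0,0,0,0.04,0.19,0.19,1],[0,0,0,0.04,0.19,0.19,1],[0,0,0,0.04,0.19,0.19,1],[0,0,0,0.04,0.19,0.19,1],[0,0,0,0.04,0.19,0.19,1],[0,0,0,0.04,0.19,0.19,1],[0,0,0,0,0,0.2,1]]}}

```text
time_s: 17.3
eef_pos: [0.5105, 0.0235, 0.1712]
orientation: [[0.157, 0.975, -0.158], [0.689, -0.223, -0.69], [-0.708, -0.0, -0.706]]
force: [0.1, 0.4, -0.7]
opening: 1.004
gripper_force: 0.0
```

>>> {"name": "jog_arm", "arguments": {"motion": [[0.95,-0.22,0,-0.03,-0.1,0.2,1],[0.95,-0.22,0,-0.03,-0.1,0.2,1],[0.95,-0.22,0,-0.03,-0.1,0.2,1],[0.95,-0.22,0,-0.03,-0.1,0.2,1],[0.95,-0.22,0,-0.03,-0.1,0.2,1],[0.95,-0.22,0,-0.03,-0.1,0.2,1],[0.95,-0.22,0,-0.03,-0.1,0.2,1],[0.95,-0.22,0,-0.03,-0.1,0.2,1]]}}

```text
time_s: 18.1
eef_pos: [0.4979, -0.018, 0.2518]
orientation: [[0.218, 0.975, -0.051], [0.947, -0.224, -0.231], [-0.237, 0.002, -0.971]]
force: [-0.2, -0.0, 0.1]
opening: 1.0
gripper_force: 0.0
```

>>> {"name": "jog_arm", "arguments": {"motion": [[0.95,-0.22,0,-0.03,-0.21,0,1],[0.95,-0.22,0,-0.03,-0.21,0,1],[0.95,-0.22,0,-0.03,-0.21,0,1],[0.95,-0.22,0,-0.03,-0.21,0,1],[0.95,-0.22,0,-0.03,-0.21,0,1],[0.95,-0.22,0,-0.03,-0.21,0,1],[0.95,-0.22,0,-0.03,-0.21,0,1],[0.95,-0.22,0,-0.03,-0.21,0,1]]}}

```text
time_s: 18.9
eef_pos: [0.4858, -0.1023, 0.2514]
orientation: [[0.214, 0.974, 0.07], [0.93, -0.225, 0.292], [0.3, 0.003, -0.954]]
force: [0.1, 0.7, -0.6]
opening: 0.997
gripper_force: 0.0
```

>>> {"name": "jog_arm", "arguments": {"motion": [[0.96,-0.22,0,-0.04,-0.14,-0.14,1],[0.96,-0.22,0,-0.04,-0.14,-0.14,1],[0.96,-0.22,0,-0.04,-0.14,-0.14,1],[0.96,-0.22,0,-0.04,-0.14,-0.14,1],[0.96,-0.22,0,-0.04,-0.14,-0.14,1],[0.96,-0.22,0,-0.04,-0.14,-0.14,1],[0.96,-0.22,0,-0.04,-0.14,-0.14,1],[0,0,0,0,0,0,1]]}}

```text
time_s: 19.7
eef_pos: [0.4711, -0.1519, 0.1998]
orientation: [[0.163, 0.974, 0.159], [0.687, -0.228, 0.69], [0.708, -0.003, -0.706]]
force: [0.3, 0.4, 0.1]
opening: 0.999
gripper_force: 0.0
```

```bash
python3 - <<'E'
from h import *
s=state();print(s['eef_pos'],s['orientation'],s['joint_pos'].round(1))
for n in ['side','top','wrist']:
    p=camera(n);C=cloud(p)
    if n=='wrist':cv2.imwrite('pics/w4.png',p['pixels'])
    for t in ['tube','tube_middle','socket']:
        print(n,t,[(np.round(m['xyz'],4).tolist(),round(m['conf'],2)) for m in mark_of(p,t)[:2]])
    for m in silhouettes(p,'tube')[:1]:
        P=C[m['region']&(p['range_z']>0)];d=P-[.5065,0,.045];xc=np.array([-.1616,-.6884,.7071]);yc=np.array([.9735,-.2285,0])
        print(n,m['conf'],len(P),'y',np.percentile(d@yc,[2,50,98]).round(4),'x',np.percentile(d@xc,[2,98]).round(4))
E
```

```text
[ 0.47110155 -0.15187773  0.19977964] [[ 0.16252528  0.97374338  0.15940314]
 [ 0.68694222 -0.22763288  0.69014032]
 [ 0.70830497 -0.0026645  -0.70590153]] [-49.3  33.3  -5.1  82.3  34.8  44.1]
side tube [([0.5051, -0.0002, 0.0405], 0.84)]
side tube_middle [([0.497, -0.0422, 0.0927], 0.6)]
side socket [([0.4843, -0.2832, 0.0118], 0.97)]
side 0.64 443 y [-0.0173  0.0002  0.0155] x [0.0481 0.1525]
top tube [([0.5093, -0.0001, 0.0427], 0.81)]
top tube_middle [([0.4932, -0.044, 0.0939], 0.91)]
top socket []
top 0.83 959 y [-0.0165 -0.0011  0.0155] x [0.006  0.1516]
wrist tube [([0.5051, 0.0007, 0.0456], 0.66)]
wrist tube_middle [([0.4925, -0.0426, 0.0897], 0.57)]
wrist socket []
wrist 0.85 3554 y [-0.0179 -0.0006  0.016 ] x [0.0087 0.1519]
```

View pics/w4.png

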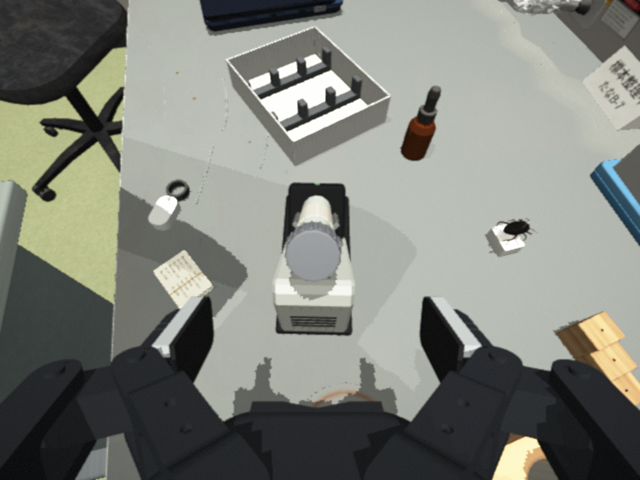

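The wrist view shows the cap at (313,252), centred on the tool's axis (≈316) and clear of the fingers. I'll advance along the tube's axis and grip the cap.

>>> {"name": "jog_arm", "arguments": {"motion": [[0,0,0,0.04,0.17,-0.174,1],[0,0,0,0.04,0.17,-0.174,1],[0,0,0,0.04,0.17,-0.174,1],[0,0,0,0.04,0.17,-0.174,1],[0,0,0,0.04,0.17,-0.174,1],[0,0,0,0.04,0.17,-0.174,1],[0,0,0,0.04,0.17,-0.174,1],[0,0,0,0.04,0.17,-0.174,1]]}}

```text
time_s: 21.25
eef_pos: [0.4883, -0.0823, 0.1317]
orientation: [[0.159, 0.974, 0.16], [0.69, -0.225, 0.688], [0.706, 0.001, -0.708]]
force: [-0.9, -0.3, 0.3]
opening: 0.999
gripper_force: 0.0
```

>>> {"name": "jog_arm", "arguments": {"motion": [[0,0,0,0,0,0,1],[0,0,0,0,0,0,0.6],[0,0,0,0,0,0,0.3],[0,0,0,0,0,0,0.25],[0,0,0,0,0,0,0.25],[0,0,0,0,0,0,0.25],[0,0,0,0,0,0,0.25]]}}

```text
time_s: 21.95
eef_pos: [0.488, -0.083, 0.1324]
orientation: [[0.159, 0.974, 0.16], [0.69, -0.226, 0.688], [0.706, 0.001, -0.708]]
force: [-4.1, -4.2, 4.9]
opening: 0.408
gripper_force: 39.3
```

>>> {"name": "jog_arm", "arguments": {"motion": [[0,0,0,0,0,0.04,0.25],[0,0,0,0,0,0.1,0.25],[0,0,0,0,0,0.2,0.25],[0,0,0,0,0,0.4,0.25],[0,0,0,0,0,0.5,0.25],[0,0,0,0,0,0.5,0.25],[0,0,0,0,0,0.4,0.25],[0,0,0,0,0,0.2,0.25]]}}

```text
time_s: 22.75
eef_pos: [0.4887, -0.0828, 0.2511]
orientation: [[0.157, 0.974, 0.161], [0.691, -0.225, 0.687], [0.705, 0.003, -0.709]]
force: [-0.1, -0.3, -0.9]
opening: 0.407
gripper_force: 39.9
```

>>> {"name": "jog_arm", "arguments": {"motion": [[-0.91,0.21,0,-0.01,-0.16,0.06,0.25],[-0.91,0.21,0,-0.01,-0.16,0.06,0.25],[-0.91,0.21,0,-0.01,-0.16,0.06,0.25],[-0.91,0.21,0,-0.01,-0.16,0.06,0.25],[-0.91,0.21,0,-0.01,-0.16,0.06,0.25],[-0.91,0.21,0,-0.01,-0.16,0.06,0.25],[-0.91,0.21,0,-0.01,-0.16,0.06,0.25],[-0.91,0.21,0,-0.01,-0.16,0.06,0.25]]}}

```text
time_s: 23.55
eef_pos: [0.4841, -0.1468, 0.2733]
orientation: [[0.217, 0.974, 0.059], [0.942, -0.225, 0.25], [0.257, 0.001, -0.966]]
force: [-0.3, 0.2, -0.7]
opening: 0.408
gripper_force: 39.8
```

>>> {"name": "jog_arm", "arguments": {"motion": [[-0.91,0.21,0,-0.01,-0.16,0,0.25],[-0.91,0.21,0,-0.01,-0.16,0,0.25],[-0.91,0.21,0,-0.01,-0.16,0,0.25],[-0.91,0.21,0,-0.01,-0.16,0,0.25],[0,0,-0.95,0,-0.08,0,0.25],[0,0,-0.95,0,-0.08,0,0.25],[0,0,-0.95,0,-0.08,0,0.25],[0,0,-0.95,0,-0.08,0,0.25]]}}

```text
time_s: 24.35
eef_pos: [0.482, -0.1944, 0.2729]
orientation: [[0.474, 0.88, 0.001], [0.88, -0.474, 0.002], [0.002, 0.0, -1.0]]
force: [-0.4, 0.1, -1.6]
opening: 0.405
gripper_force: 39.9
```

>>> {"name": "jog_arm", "arguments": {"motion": [[0,0,-0.95,0,-0.08,0,0.25],[0,0,-0.95,0,-0.08,0,0.25],[0,0,-0.95,0,-0.08,0,0.25],[0,0,-0.95,0,-0.08,0,0.25],[0,0,-0.95,0,-0.08,0,0.25],[0,0,-0.95,0,-0.08,0,0.25],[0,0,-0.95,0,-0.08,0,0.25],[0,0,-0.95,0,-0.08,0,0.25]]}}

```text
time_s: 25.15
eef_pos: [0.482, -0.2264, 0.2728]
orientation: [[0.855, 0.519, 0.001], [0.519, -0.855, 0.001], [0.002, -0.0, -1.0]]
force: [-1.6, 0.4, -1.1]
opening: 0.411
gripper_force: 39.9
```

>>> {"name": "jog_arm", "arguments": {"motion": [[0,0,-1,0.01,-0.16,0,0.25],[0,0,-1,0.01,-0.16,0,0.25],[0,0,-1,0.01,-0.16,0,0.25],[0,0,-1,0.01,-0.16,0,0.25],[0,0,-1,0.01,-0.16,0,0.25],[0,0,-1,0.01,-0.16,0,0.25],[0,0,0,0,-0.16,0,0.25],[0,0,0,0,0,0,0.25]]}}

```text
time_s: 25.95
eef_pos: [0.4851, -0.2832, 0.2728]
orientation: [[0.991, 0.13, 0.001], [0.13, -0.991, -0.0], [0.001, 0.001, -1.0]]
force: [0.6, 0.5, -0.9]
opening: 0.405
gripper_force: 40.0
```

```bash
python3 - <<'E'
from h import *
s=state();print(s['eef_pos'],s['orientation'],s['joint_pos'].round(1))
for n in ['side','top','wrist']:
    p=camera(n);C=cloud(p)
    if n=='side':cv2.imwrite('pics/s5.png',cv2.resize(p['pixels'][170:410,200:440],None,fx=2.5,fy=2.5))
    for t in ['tube','tube_middle','socket','rack']:
        print(n,t,[(np.round(m['xyz'],4).tolist(),round(m['conf'],2)) for m in mark_of(p,t)[:2]])
    for m in silhouettes(p,'tube')[:2]:
        P=C[m['region']&(p['range_z']>0)]
        print(m['conf'],len(P),P.mean(0).round(3))
        for z in np.arange(.14,.27,.02):
            k=P[abs(P[:,2]-z)<.008]
            if len(k)>5:print(z.round(2),len(k),k[:,:2].min(0).round(4),k[:,:2].max(0).round(4))
E
```

```text
[ 0.48506181 -0.28324281  0.27277791] [[ 9.91458876e-01  1.30412218e-01  1.39673237e-03]
 [ 1.30412824e-01 -9.91459718e-01 -3.51463171e-04]
 [ 1.33896879e-03  5.30613093e-04 -9.99998963e-01]] [-37.8  19.6   1.7  72.    0.  134.7]
side tube [([0.4827, -0.2816, 0.1459], 0.81)]
side tube_middle [([0.4864, -0.2796, 0.2207], 0.68)]
side socket [([0.4868, -0.2842, 0.0114], 0.74)]
side rack [([0.5455, -0.2748, 0.0002], 0.72)]
0.82 1825 [ 0.481 -0.293  0.225]
0.16 188 [ 0.4696 -0.2974] [ 0.4981 -0.2822]
0.18 194 [ 0.4699 -0.2979] [ 0.4979 -0.2824]
0.2 190 [ 0.47   -0.2989] [ 0.4978 -0.2863]
0.22 215 [ 0.4685 -0.2991] [ 0.4978 -0.2819]
0.24 238 [ 0.4684 -0.3006] [ 0.4976 -0.2823]
0.26 225 [ 0.4687 -0.2995] [ 0.4977 -0.2835]
0.73 2067 [0.533 0.195 0.025]
top tube [([0.4992, -0.0477, 0.0943], 0.61), ([0.4854, -0.2813, 0.1529], 0.54)]
top tube_middle [([0.4855, -0.2831, 0.218], 0.47)]
top socket [([0.4878, -0.2817, 0.0142], 0.79)]
top rack [([0.5459, -0.2762, -0.0016], 0.93), ([0.498, -0.0459, 0.0935], 0.47)]
wrist tube [([0.4829, -0.2803, 0.1524], 0.68)]
wrist tube_middle [([0.4825, -0.2789, 0.2161], 0.56)]
wrist socket [([0.4884, -0.2808, 0.0106], 0.57)]
wrist rack []
0.91 10962 [ 0.486 -0.282  0.276]
0.16 143 [ 0.4875 -0.2948] [ 0.5001 -0.2662]
0.18 219 [ 0.4866 -0.2953] [ 0.4998 -0.2663]
0.2 231 [ 0.4861 -0.2947] [ 0.5    -0.2663]
0.22 366 [ 0.4876 -0.2957] [ 0.4999 -0.2667]
0.24 548 [ 0.4851 -0.2964] [ 0.4996 -0.2666]
0.26 652 [ 0.4851 -0.2961] [ 0.4992 -0.2672]
```

View pics/s5.png

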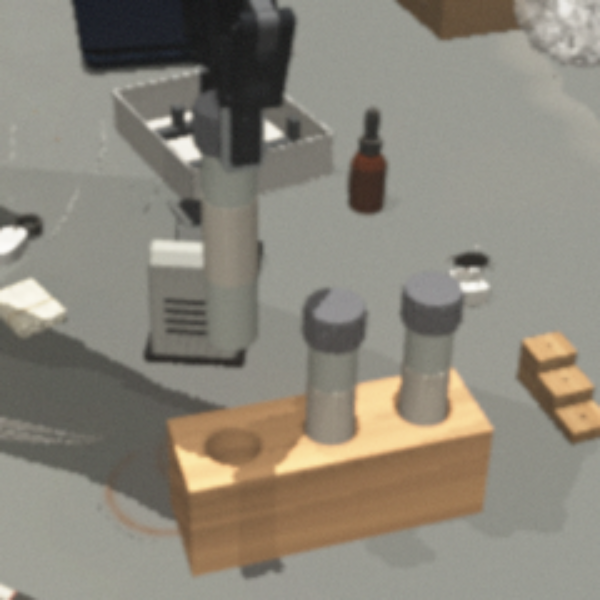

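The side crop shows the tube hanging upright with its foot at (232,345), above the socket's mouth at (234,445). I'll measure the mouth precisely from depth.

```bash
python3 - <<'E'
from h import *
for n in ['side','wrist','top']:
    p=camera(n);C=cloud(p);o=p['pose'][:3,3]
    D=C-o; Q=o+D*((.07-o[2])/D[...,2:3])
    c=np.array([.4855,-.282])
    k=(p['range_z']>0)&(np.linalg.norm(Q[...,:2]-c,axis=-1)<.028)
    top=C[k&(abs(C[...,2]-.07)<.008)]; zt=np.median(top[:,2]) if len(top) else .07
    h=k&(C[...,2]<zt-.004)
    lab=cv2.morphologyEx(h.astype(np.uint8),cv2.MORPH_OPEN,np.ones((3,3)))>0
    P=(Q[lab][:,:2]*1000).astype(np.float32)
    print(n,zt,len(top),len(P), (P.min(0),P.max(0),P.mean(0),cv2.minEnclosingCircle(P)) if len(P)>5 else '')
E
```

```text
side 0.06915177055026922 525 239 (array([ 467.77106, -300.5737 ], dtype=float32), array([ 499.8474, -271.087 ], dtype=float32), array([ 483.7058, -285.8641], dtype=float32), ((483.9118957519531, -285.27923583984375), 16.260513305664062))
wrist 0.07026663324616106 1163 578 (array([ 477.5057, -298.5384], dtype=float32), array([ 501.76456, -265.84552], dtype=float32), array([ 489.69296, -281.9691 ], dtype=float32), ((485.4794006347656, -282.1011657714844), 16.538488388061523))
top 0.07037488471108211 233 130 (array([ 469.96707, -285.3199 ], dtype=float32), array([ 501.30685, -264.54233], dtype=float32), array([ 484.3899, -275.1153], dtype=float32), ((485.1261291503906, -278.51348876953125), 16.532190322875977))<stdin>:4: RuntimeWarning: divide by zero encountered in divide
<stdin>:4: RuntimeWarning: invalid value encountered in multiply
```

>>> {"name": "jog_arm", "arguments": {"motion": [[0,0,0,0,-0.016,-0.2,0.25],[0,0,0,0,0,-0.3,0.25],[0,0,0,0,0,-0.3,0.25],[0,0,0,0,0,-0.3,0.25],[0,0,0,0,0,-0.2,0.25],[0,0,0,0,0,-0.16,0.25],[0,0,0,0,0,-0.06,0.25],[0,0,0,0,0,0,0.25]]}}

```text
time_s: 27.8
eef_pos: [0.4852, -0.2834, 0.1969]
orientation: [[0.992, 0.129, 0.002], [0.129, -0.992, -0.0], [0.001, 0.001, -1.0]]
force: [0.2, -0.5, -0.2]
opening: 0.409
gripper_force: 40.0
```

>>> {"name": "jog_arm", "arguments": {"motion": [[0,0,0,0,0,-0.06,0.25],[0,0,0,0,0,-0.06,0.25],[0,0,0,0,0,-0.06,0.25],[0,0,0,0,0,0,0.25]]}}

```text
time_s: 28.2
eef_pos: [0.4851, -0.2832, 0.1877]
orientation: [[0.992, 0.129, 0.001], [0.129, -0.992, -0.0], [0.001, 0.0, -1.0]]
force: [-0.5, 0.8, -0.7]
opening: 0.404
gripper_force: 40.0
```

>>> {"name": "jog_arm", "arguments": {"motion": [[0,0,0,0,0,-0.06,0.25],[0,0,0,0,0,-0.06,0.25],[0,0,0,0,0,-0.06,0.25],[0,0,0,0,0,0,0.25]]}}

```text
time_s: 28.6
eef_pos: [0.485, -0.2832, 0.1785]
orientation: [[0.992, 0.129, 0.001], [0.129, -0.992, -0.0], [0.001, 0.0, -1.0]]
force: [0.0, -0.5, -0.8]
opening: 0.41
gripper_force: 40.0
```

>>> {"name": "jog_arm", "arguments": {"motion": [[0,0,0,0,0,-0.1,0.25],[0,0,0,0,0,-0.1,0.25],[0,0,0,0,0,-0.1,0.25],[0,0,0,0,0,-0.1,0.25],[0,0,0,0,0,-0.1,0.25],[0,0,0,0,0,-0.1,0.25],[0,0,0,0,0,-0.1,0.25],[0,0,0,0,0,0,0.25]]}}

```text
time_s: 29.4
eef_pos: [0.4848, -0.2831, 0.1432]
orientation: [[0.992, 0.129, 0.001], [0.129, -0.992, 0.0], [0.001, -0.0, -1.0]]
force: [0.4, -0.6, -0.3]
opening: 0.41
gripper_force: 40.0
```

>>> {"name": "jog_arm", "arguments": {"motion": [[0,0,0,0,0,-0.06,0.25],[0,0,0,0,0,-0.06,0.25],[0,0,0,0,0,0,0.25]]}}

```text
time_s: 29.7
eef_pos: [0.4851, -0.2833, 0.1377]
orientation: [[0.992, 0.129, 0.001], [0.129, -0.992, -0.0], [0.001, 0.001, -1.0]]
force: [0.3, 0.9, -0.9]
opening: 0.411
gripper_force: 40.0
```

>>> {"name": "jog_arm", "arguments": {"motion": [[0,0,0,0,0,-0.03,0.25],[0,0,0,0,0,-0.03,0.25],[0,0,0,0,0,0,0.25]]}}

```text
time_s: 30.0
eef_pos: [0.4852, -0.2833, 0.1349]
orientation: [[0.992, 0.129, 0.002], [0.129, -0.992, -0.0], [0.002, 0.001, -1.0]]
force: [-0.7, -0.3, -1.6]
opening: 0.412
gripper_force: 40.0
```

>>> {"name": "jog_arm", "arguments": {"motion": [[0,0,0,0,0,-0.03,0.25],[0,0,0,0,0,0,0.25]]}}

```text
time_s: 30.2
eef_pos: [0.4852, -0.2834, 0.1335]
orientation: [[0.992, 0.129, 0.002], [0.129, -0.992, -0.001], [0.002, 0.001, -1.0]]
force: [0.4, 0.0, -1.1]
opening: 0.408
gripper_force: 40.0
```

>>> {"name": "jog_arm", "arguments": {"motion": [[0,0,0,0,0,-0.03,0.25],[0,0,0,0,0,0,0.25]]}}

```text
time_s: 30.4
eef_pos: [0.486, -0.2836, 0.1332]
orientation: [[0.992, 0.129, 0.004], [0.129, -0.992, -0.001], [0.004, 0.002, -1.0]]
force: [-0.5, 1.3, 9.6]
opening: 0.405
gripper_force: 41.1
```

>>> {"name": "jog_arm", "arguments": {"motion": [[0,0,0,0,0,-0.03,0.25],[0,0,0,0,0,0,0.25]]}}

```text
time_s: 30.6
eef_pos: [0.4868, -0.2837, 0.1331]
orientation: [[0.992, 0.13, 0.006], [0.13, -0.992, -0.002], [0.005, 0.003, -1.0]]
force: [-0.9, 4.7, 21.3]
opening: 0.406
gripper_force: 42.4
```

>>> {"name": "jog_arm", "arguments": {"motion": [[0,0,0,0,0,0.04,0.25],[0,0,0,0,0,0,0.25],[0,0,0,0,0,0,0.5],[0,0,0,0,0,0,0.7],[0,0,0,0,0,0,1],[0,0,0,0,0,0,1],[0,0,0,0,0,0,1],[0,0,0,0,0,0,1]]}}

```text
time_s: 31.4
eef_pos: [0.4852, -0.2834, 0.1325]
orientation: [[0.992, 0.129, 0.002], [0.129, -0.992, -0.0], [0.002, 0.001, -1.0]]
force: [1.1, -0.1, -0.1]
opening: 0.996
gripper_force: 0.0
```

>>> {"name": "jog_arm", "arguments": {"motion": [[0,0,0,0,0,0.1,1],[0,0,0,0,0,0.3,1],[0,0,0,0,0,0.4,1],[0,0,0,0,0,0.4,1],[0,0,0,0,0,0.4,1],[0,0,0,0,0,0.3,1],[0,0,0,0,0,0.1,1],[0,0,0,0,0,0,1]]}}

```text
time_s: 32.2
eef_pos: [0.4855, -0.2836, 0.2332]
orientation: [[0.992, 0.129, 0.003], [0.129, -0.992, -0.001], [0.003, 0.002, -1.0]]
force: [-0.1, 0.3, -1.2]
opening: 1.0
gripper_force: 0.0
```

```bash
python3 - <<'E'
from h import *
s=state();print(s['eef_pos'],s['force'],s['opening'],s['time_s'])
for n in ['side','top']:
    p=camera(n);C=cloud(p)
    if n=='side':cv2.imwrite('pics/s6.png',cv2.resize(p['pixels'][170:410,200:440],None,fx=2.5,fy=2.5))
    for t in ['tube','socket','dropper_bottle','beetle_block']:
        print(n,t,[(np.round(m['xyz'],4).tolist(),round(m['conf'],2)) for m in mark_of(p,t)[:2]])
    k=np.linalg.norm(C[...,:2]-[.485,-.283],axis=-1)<.014
    print(np.percentile(C[k][:,2],[50,90]))
E
```

```text
[ 0.48551553 -0.28362563  0.23318855] [-0.13138678  0.26351981 -1.22774869] 1.000488595031748 32.2
side tube []
side socket [([0.4866, -0.2813, 0.0147], 0.87)]
side dropper_bottle [([0.6532, 0.0905, 0.0], 0.68)]
side beetle_block [([0.7083, -0.0634, 0.0006], 0.68)]
[0.15969763 0.33524317]
top tube [([0.497, -0.048, -0.0025], 0.68), ([0.4884, -0.279, 0.0091], 0.53)]
top socket [([0.4884, -0.2836, 0.0135], 0.83)]
top dropper_bottle [([0.485, -0.2814, 0.0114], 0.59), ([0.6575, 0.0925, -0.0009], 0.58)]
top beetle_block [([0.6607, 0.0938, -0.0008], 0.7), ([0.7092, -0.0651, 0.0004], 0.45)]
[0.72371219 0.72499331]
```

View pics/s6.png

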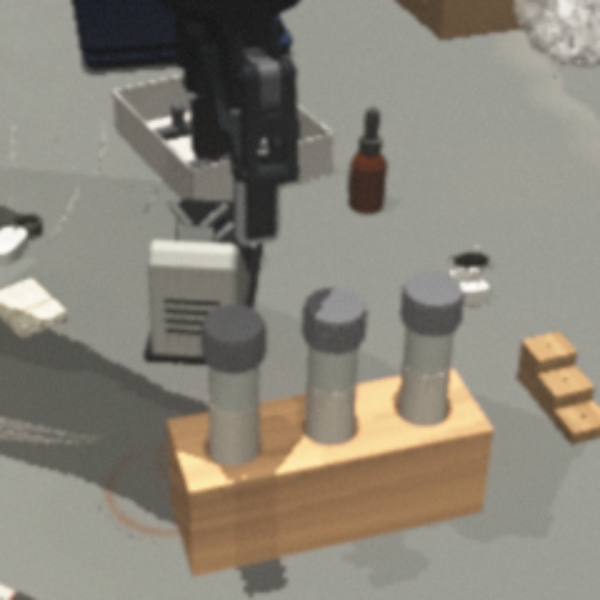

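The side crop shows the tube standing upright at (235,385), level with its two neighbours. The gripper is clear above it, and the dropper bottle and beetle block haven't moved.

```bash
python3 -c "
from cell import *
print(finish_job())"
```

```text
the job is handed in; nothing more can be done
None
```

The tube lay released in the reader's groove, foot against the window, for over a second; it now stands upright at full depth in the empty socket, the dropper bottle and beetle block are where they were, and the job is handed in at about 32 s (no verdict was returned).

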